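Fetch the collar from behind the valve stems

TASK

The squat aluminium collar on the tined rack is hemmed in by three standing brass valve stems: first move all three stems to the black rubber mat and stand them upright there, then take the collar and seat it down over the peg of the grey build stand. After that put every stem back upright on the very seat of the rack it came from, knocking none over, and leave the gauge ring, the seal puller and the pressure gauge where they lie.

Things in the scene. Friction and masses are not known exactly. Their poses are not given: they have to be found in the camera images.
- rack: Low fixed rack: plate 160 (x) by 170 (y) mm, top 8 mm above the bench. Origin on the bench; +x points away from the robot to a row of angled tines (68 mm high, at x = 83 to 115 mm). Three flat seats, dark discs of 42 mm, at about (x, y) = (-34, 0), (6, 52), (6, -52) mm with one stem on each, shuffled (flat: they do not locate it); collar at about (20, 0) mm.
- stem_slim: Brass valve stem standing upright on the rack, about 180 g; origin at the centre of its underside, z up along it. Round foot 36 mm diameter, 8 mm high; shank 12 mm; told apart by its head: a plain slim pin, 13 mm diameter, from 100 to 135 mm above the underside (the tallest).
- stem_hex: Brass valve stem standing upright on the rack, about 180 g; origin at the centre of its underside, z up along it. Round foot 36 mm diameter, 8 mm high; shank 12 mm; told apart by its head: a hexagonal head 22 mm across flats, from 100 to 120 mm above the underside. One pair of flats faces along its y axis, the others every 60 degrees.
- stem_disc: Brass valve stem standing upright on the rack, about 180 g; origin at the centre of its underside, z up along it. Round foot 36 mm diameter, 8 mm high; shank 12 mm; told apart by its head: a flat round disc 34 mm diameter, from 95 to 111 mm above the underside (the shortest, widest head).
- collar: Squat plain aluminium ring collar, 56 mm outside diameter, 36 mm bore, 30 mm high, about 130 g, standing on the rack plate in the midst of the stems; origin at the centre of its underside, z up along the bore.
- mat: Flat black rubber mat fixed on the bench, 240 mm (x) by 130 mm (y), 3 mm thick; origin at the centre of its underside. The side area for the stems.
- stand: Grey fixed build stand: plate 110 by 110 mm, its top 12 mm above the bench, with an upright steel peg at its centre, 18 mm diameter with a tapered tip, rising 24 mm above the plate. Origin on the bench below the peg. The collar goes over the peg with 9 mm play all round and rests on the plate.
- gauge_ring: Bystander: chrome gauge ring lying flat, 60 mm outside, 44 mm inside, 12 mm high; origin at the centre of its underside.
- puller: Bystander: yellow plastic tamper seal puller lying flat, about 126 mm long in y, 24 mm wide, 14 mm high; origin under the middle of its handle.
- dial: Bystander: round pressure gauge lying on its back, 60 mm diameter, 28 mm high, with a brass stub towards +x; origin at the centre of its underside.

How it is judged:
On the way, in this order (a step that is already met when the one before it is completed fails the run):
1. all three stems stand upright on the rubber mat (x of stem_slim in the frame of mat between -0.113 and 0.113 m and y of stem_slim in the frame of mat between -0.058 and 0.058 m and z of each of stem_slim, stem_hex, stem_disc in the frame of mat below 0.01 m and angle between each of stem_slim, stem_hex, stem_disc's own z axis and vertical below 0.12 rad and linear speed of each of stem_slim, stem_hex, stem_disc below 0.03 m/s and x of stem_hex in the frame of mat between -0.113 and 0.113 m and y of stem_hex in the frame of mat between -0.058 and 0.058 m and x of stem_disc in the frame of mat between -0.113 and 0.113 m and y of stem_disc in the frame of mat between -0.058 and 0.058 m), for 0.2 s.
2. the collar sits over the peg, flat on the build stand (horizontal distance between collar and stand below 0.012 m and z of collar in the frame of stand between 0.008 and 0.017 m and angle between collar's own z axis and vertical below 0.1 rad and linear speed of collar below 0.03 m/s), for 0.2 s.
At the end, for the whole second after the job is handed in: The collar lies flat on the build stand over the peg (centre within 12 mm), each stem stands upright (within 0.1 rad) within 13 mm of where it stood at the start, and all is released and at rest (all of step 2 and linear speed of each of collar, stem_slim, stem_hex, stem_disc below 0.02 m/s and angular speed of each of collar, stem_slim, stem_hex, stem_disc below 0.2 rad/s and distance of each of stem_slim, stem_hex, stem_disc from where it was at the start of the episode below 0.013 m and angle between each of stem_slim, stem_hex, stem_disc's own z axis and vertical below 0.1 rad); the robot touches nothing.
It fails at once if a stem is knocked over (tilted beyond 0.6 rad) (angle between any of stem_slim, stem_hex, stem_disc's own z axis and vertical above 0.6 rad).
It fails at once if the chrome gauge ring is moved more than 20 mm (distance of gauge_ring from where it was at the start of the episode above 0.02 m).
It fails at once if the yellow seal puller is moved more than 20 mm (distance of puller from where it was at the start of the episode above 0.02 m).
It fails at once if the pressure gauge is moved more than 20 mm (distance of dial from where it was at the start of the episode above 0.02 m).
It also fails if it takes over 141 s, if anything falls off the work surface, if the arm or the gripper's body presses on something with over 40 N, if the wrist force passes 120 N, or if a joint passes its speed limit or range.

ROBOT

A 7-joint arm with a two-finger parallel gripper is mounted at the origin on the work surface. World frame = base frame: x ahead of the robot, y to its left, z up, the work surface at z = 0. Lengths are in m, angles in rad, forces in N, time in s.
With the tool pointing down it reaches from about 0.4 to 0.85 m from the base axis. Payload 4.4 kg.
Tool frame: the origin (TCP) lies on the centre line of the jaws, within the pads' length; the fingertips stand 14 mm ahead of it and the grasp point (between the pads) lies 5 mm behind it; z points along the fingers, y is the line along which they close (so a half turn about z gives the same grasp; the last joint's range is limited). The gripper opens to 94 mm and grips with 3 to 60 N. Pads are 16 mm wide; open, the fingers measure 119 mm over their backs; the gripper's body (75 mm by 177 mm) begins 78 mm behind the grasp point.
Start: joints at [1.244, 0.628, 0.038, 1.517, -0.027, 0.996, -0.02], TCP at [0.168, -0.628, 0.219] pointing down, gripper open.
Joint ranges: [-3.06, 3.06], [-0.37, 2.12], [-1.25, 1.32], [0.18, 2.47], [-1.1, 4.24], [0.23, 1.98], [-2.94, 2.94]. Speed limits (rad/s): [2.57, 2.57, 3.14, 3.14, 3.14, 3.14, 3.14].

INTERFACE

Orientations are given as a unit quaternion [x, y, z, w].
In Python, from bench import env gives the robot as it stands.
- The arm moves only by the shell command python3 nudge.py 'ROWS' [OPENING] [FORCE]. ROWS is a JSON list of rows, 1 to 8 of them, each an object with the fields xyz (a list: dx, dy, dz in m), spin (a turn about the tool's z in rad); a field left out counts as zero; each row shifts and turns the commanded pose from where the row before left it, along the tool's axes as they then stand; what a row does not reach is not made up. A row lasts 1/8 s, in which the tool goes at most 0.0625 m and 0.188 rad, less where a joint would pass 70% of its speed; a pose out of reach is approached as far as the arm can. OPENING is the finger opening in m, set as the command begins (- or left out keeps the last). The fingers move at their own pace and stop on an object; FORCE is the grip in N (left out, the last holds). Time passes only in rows, so rows that do not move let the fingers close. It prints the time, the measured TCP pose, the force, the opening and the grip force at its end. Input that does not fit is refused with a message, and nothing moves.
- env.sense(): the state, without advancing time (a new reading comes with each control period).
- env.camera(name): name is "side" or "top" or "wrist"; returns a dict with "pixels" (480x640x3 uint8, red, green, blue), "mtx" (3x3 intrinsics, pixels), "k1" (the pictures are not rectified: a ray, as slopes to the right and down, at radius r is drawn at 1 + k1 r^2 times it, then the intrinsics apply), "rvec" (rotation vector, rad) and "tvec" (3), from world to camera coordinates, as OpenCV has them; the wrist camera has in their place "hand_eye" (4x4, takes a point from camera to tool coordinates, whose origin is the TCP and whose axes are the flange's). Camera axes: x right, y down, z forward; pixel columns grow to the right and rows downward; lengths in m; the calibration is good to about 2 mm. A picture is of the moment at which its call begins: read the wrist's pose just before it. There is no depth.
- env.finish_job(): hands the job in; it is judged then, once.
The state is a dict: "t": time; "qpos": joint angles; "joint_velocities": joint speeds; "tau": joint torques, N m; "ee_pos": TCP position; "orientation": TCP orientation; "wrist_force": force on the tool from outside, world axes, zero at the start; "wrist_torque": the same for the moment, N m; "grip_width": finger opening in m; "grasp_force": force on a finger pad.
Only numpy, scipy, OpenCV 4.12 (cv2) and the standard library are available. Lean on these libraries where they do the work, as an engineer would, in place of code of your own. Each camera call takes 0.05 s, during which the arm holds its last target. There are 200 camera calls.

## Working session

There is one attempt and no reset: what is moved stays moved. The work goes in short steps, Python scripts to look and compute and a shell command to move; the robot and the scene stay as the last step left them, time stands still between calls to the robot, and variables do not carry over. Pictures are saved under pics/ and viewed, at most 14 in all, crops included, and the job is handed in when it is done.

```bash
ls; mkdir -p pics; python3 - <<'E'
from bench import env
import cv2
for n in ("top","side"):
    c=env.camera(n); cv2.imwrite(f"pics/{n}0.png",c["pixels"][:,:,::-1]); print(n,c["mtx"],c["k1"],c["rvec"],c["tvec"])
print(env.sense())
E
```

```text
bench.py
nudge.py
pics
top [[559.80665776   0.         329.34249172]
 [  0.         559.80665776 238.97049973]
 [  0.           0.           1.        ]] 0.052390070068851685 [ 2.12384096 -2.07643431  0.24458958] [-0.00135154  0.56861253  1.03685148]
side [[457.56440267   0.         319.79758758]
 [  0.         457.56440267 243.44424515]
 [  0.           0.           1.        ]] -0.07577027478407652 [ 2.25488956 -0.34723314  0.18494741] [-0.51587777  0.14169434  0.65722133]
{'t': 0.1, 'qpos': array([ 1.24418049,  0.62922439,  0.03843901,  1.51823138, -0.02701824,
        0.99628532, -0.01999671]), 'joint_velocities': array([ 0.0004938 , -0.00064916,  0.00067394, -0.00107032, -0.00164587,
        0.00143438, -0.00043127]), 'tau': array([ 2.32222854e-03, -5.50787652e+01,  1.14724986e+00, -1.87116891e+01,
       -5.21460967e-02,  1.91791495e-02,  5.18023376e-05]), 'ee_pos': array([ 0.16751187, -0.62747385,  0.21867661]), 'orientation': array([ 9.91508677e-01,  1.30037991e-01, -1.03632177e-04, -8.08926030e-04]), 'wrist_force': array([0.1752207 , 0.60156722, 0.52658909]), 'wrist_torque': array([ 0.08883587, -0.01244983, -0.01530551]), 'grasp_force': 0.0, 'grip_width': 0.09365626959757559}
```
View pics/top0.png

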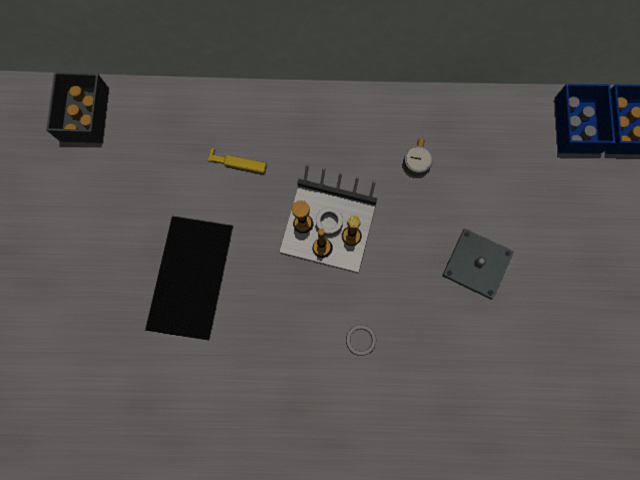

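View pics/side0.png

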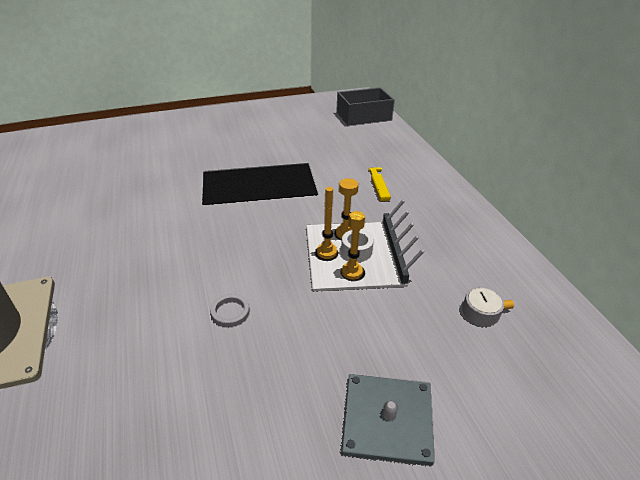

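Top view: rack plate around (328,232), disc stem left (head 301,209), slim stem front (321,238), hex right (353,222), collar (329,221); mat (190,278), stand peg (480,262), ring (361,340), dial (418,160), puller (240,163). The side view agrees. I'll zoom in for precise pixels.

```bash
cat > h.py <<'E'
import numpy as np, cv2
from scipy.spatial.transform import Rotation as R
def K(c): return c["mtx"]
def und(c,uv):
    d=np.array([c["k1"],0,0,0,0.])
    return cv2.undistortPoints(np.array(uv,float).reshape(-1,1,2),c["mtx"],d,None,None,None,(3,100,1e-12)).reshape(-1,2) if False else cv2.undistortPoints(np.array(uv,float).reshape(-1,1,2),c["mtx"],d).reshape(-1,2)
def ext(c,s=None):
    "camera->world R, origin"
    if "rvec" in c:
        M=cv2.Rodrigues(np.array(c["rvec"],float))[0]; return M.T,-M.T@np.array(c["tvec"]).ravel()
    H=np.array(c["hand_eye"]); T=R.from_quat(s["orientation"]).as_matrix()
    return T@H[:3,:3], T@H[:3,3]+s["ee_pos"]
def hit(c,uv,z,s=None):
    Rm,o=ext(c,s); out=[]
    for p in und(c,uv):
        d=Rm@np.r_[p,1]; out.append(o+d*(z-o[2])/d[2])
    return np.array(out)
def proj(c,P,s=None):
    Rm,o=ext(c,s); M=Rm.T
    return cv2.projectPoints(np.array(P,float).reshape(-1,1,3),cv2.Rodrigues(M)[0],-M@o,c["mtx"],np.array([c["k1"],0,0,0,0.]))[0].reshape(-1,2)
def circ(x,y,r,z,n=60):
    a=np.linspace(0,2*np.pi,n); return np.c_[x+r*np.cos(a),y+r*np.sin(a),0*a+z]
E
python3 - <<'E'
from bench import env
from h import *
c=env.camera("top");np.save("pics/top.npy",c,allow_pickle=True)
p=c["pixels"][:,:,::-1]
cv2.imwrite("pics/topz.png",cv2.resize(p[160:275,270:390],None,fx=5,fy=5,interpolation=cv2.INTER_CUBIC))
d=env.camera("side");np.save("pics/side.npy",d,allow_pickle=True)
q=d["pixels"][:,:,::-1]
cv2.imwrite("pics/sidez.png",cv2.resize(q[170:300,295:425],None,fx=4.6,fy=4.6,interpolation=cv2.INTER_CUBIC))
print(hit(c,[[282,254],[359,271],[376,203],[329,221]],.008), hit(c,[[480,262]],.036),hit(c,[[174,217],[232,226],[209,338],[147,330],[361,340],[418,160],[238,163]],.003))
E
```

```text
[[ 0.54796302  0.10837041  0.008     ]
 [ 0.51607167 -0.05067202  0.008     ]
 [ 0.66209897 -0.08501765  0.008     ]
 [ 0.62058725  0.01309999  0.008     ]] [[ 0.53513064 -0.29069259  0.036     ]] [[ 0.62289818  0.33758439  0.003     ]
 [ 0.60634083  0.21563991  0.003     ]
 [ 0.37508671  0.24674027  0.003     ]
 [ 0.38859361  0.37059399  0.003     ]
 [ 0.37748825 -0.05623936  0.003     ]
 [ 0.76211144 -0.17536833  0.003     ]
 [ 0.74608888  0.21122481  0.003     ]]
```

View pics/topz.png

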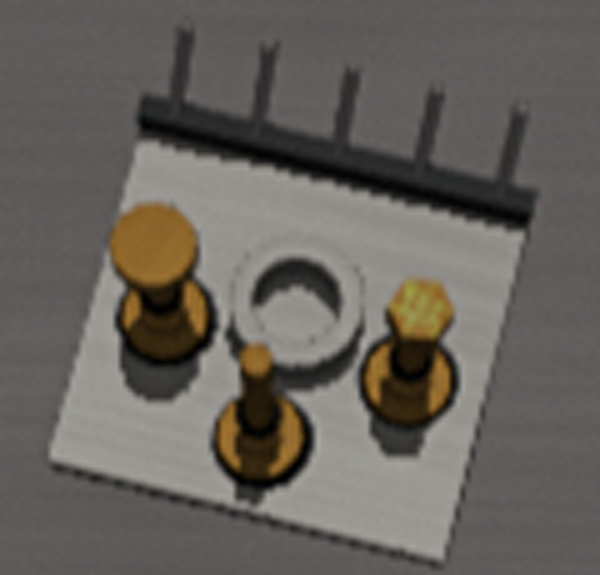

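View pics/sidez.png

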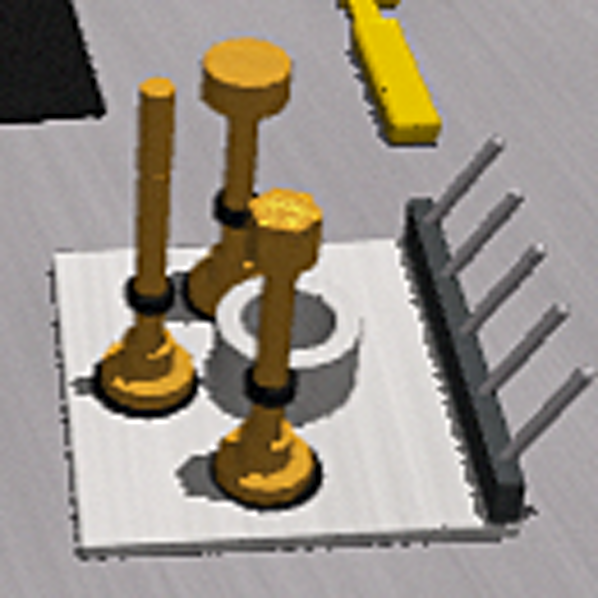

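The zooms show the disc head at (154,245), slim top at (257,357), hex top at (420,308) and collar rim at (297,300) in the top crop. In the side crop they are at (247,64), (156,87), (286,210) and (288,315).

```bash
python3 - <<'E'
from h import *
c=np.load("pics/top.npy",allow_pickle=True).item(); d=np.load("pics/side.npy",allow_pickle=True).item()
T=lambda u:((np.array(u)+.5)/5-.5+[270,160])
S=lambda u:((np.array(u)+.5)/4.6-.5+[295,170])
np.set_printoptions(precision=4,suppress=True)
for n,t,s,z,f in (("disc",(154,245),(247,64),.119,(166,313)),("slim",(257,357),(156,87),.143,(262,437)),("hex",(420,308),(286,210),.128,(409,380)),("collar",(297,300),(288,315),.038,None)):
    print(n,hit(c,T(t),z)[0],hit(d,S(s),z)[0], hit(c,T(f),.016)[0] if f else "")
rc=hit(c,T([[50,465],[445,562],[527,228],[138,140]]),.008);print(rc)
e=rc[0]-rc[1];print("rack yaw",np.arctan2(-e[0],e[1])); print(np.linalg.norm(e), np.linalg.norm(rc[1]-rc[2]))
yaw=np.arctan2(-e[0],e[1]); Rz=np.array([[np.cos(yaw),-np.sin(yaw)],[np.sin(yaw),np.cos(yaw)]])
o=(rc[0]+rc[1])[:2]/2+Rz@[.08,0];print("rack",o)
for p in ((-.034,0),(.006,.052),(.006,-.052),(.02,0)): print(o+Rz@p)
E
```

```text
disc [0.6138 0.0676 0.119 ] [0.6112 0.062  0.119 ] [0.6146 0.0674 0.016 ]
slim [0.565 0.027 0.143] [0.5616 0.0229 0.143 ] [0.5629 0.0262 0.016 ]
hex [ 0.5891 -0.0331  0.128 ] [ 0.5869 -0.037   0.128 ] [ 0.5883 -0.0338  0.016 ]
collar [0.6155 0.0131 0.038 ] [0.6137 0.0118 0.038 ] 
[[ 0.5508  0.1134  0.008 ]
 [ 0.514  -0.0499  0.008 ]
 [ 0.6572 -0.0829  0.008 ]
 [ 0.6922  0.0821  0.008 ]]
rack yaw -0.22173221123058526
0.16740669135310324 0.1470098307882864
rack [0.6104 0.0142]
[0.5773 0.0217]
[0.6277 0.0636]
[ 0.6048 -0.0379]
[0.6299 0.0098]
```

```bash
python3 nudge.py '[{"xyz": [0, 0, -0.02], "spin": 0.13}, {"xyz": [0, 0, -0.02], "spin": 0.13}, {"xyz": [0.0264, -0.0405, -0.005]}, {"xyz": [0.0264, -0.0405, -0.005]}, {"xyz": [0.0264, -0.0405, -0.005]}, {"xyz": [0.0264, -0.0405, -0.005]}, {"xyz": [0.0264, -0.0405, -0.005]}, {"xyz": [0.0264, -0.0405, -0.005]}]' 0.06 && python3 nudge.py '[{"xyz": [0.0264, -0.0405, -0.005]}, {"xyz": [0.0264, -0.0405, -0.005]}, {"xyz": [0.0264, -0.0405, -0.005]}, {"xyz": [0.0264, -0.0405, -0.005]}, {"xyz": [0.0264, -0.0405, -0.005]}, {"xyz": [0.0264, -0.0405, -0.005]}, {"xyz": [0.0264, -0.0405, -0.005]}, {"xyz": [0.0264, -0.0405, -0.005]}]' && python3 nudge.py '[{}, {}]'
python3 - <<'E'
from bench import env
from h import *
s=env.sense();c=env.camera("wrist");c["s"]=s;np.save("pics/w.npy",c,allow_pickle=True)
cv2.imwrite("pics/w0.png",c["pixels"][:,:,::-1]);print(s["ee_pos"],s["orientation"],c["hand_eye"])
E
```

```text
t: 1.2
ee_pos: [0.3266, -0.3834, 0.2896]
orientation: [1.0, 0.0, 0.0, -0.0]
wrist_force: [0.1, -0.4, 0.4]
grip_width: 0.0599
grasp_force: 0.0
t: 2.2
ee_pos: [0.5374, -0.0594, 0.3297]
orientation: [1.0, 0.0, 0.0, 0.0]
wrist_force: [0.2, -0.0, 0.4]
grip_width: 0.0602
grasp_force: 0.0
t: 2.45
ee_pos: [0.5362, -0.0616, 0.3291]
orientation: [1.0, 0.0, -0.001, 0.0]
wrist_force: [0.4, 0.2, -0.1]
grip_width: 0.06
grasp_force: 0.0
[ 0.53618284 -0.0615569   0.32913841] [ 9.99999742e-01  1.59480045e-04 -5.63013903e-04  4.17489062e-04] [[-2.74288028e-05 -9.65230599e-01 -2.61399865e-01  7.60607988e-02]
 [ 9.99999509e-01 -2.85341225e-04  9.48704746e-04 -4.81593712e-04]
 [-9.90307008e-04 -2.61399711e-01  9.65230133e-01 -1.64904845e-01]
 [ 0.00000000e+00  0.00000000e+00  0.00000000e+00  1.00000000e+00]]
```

View pics/w0.png

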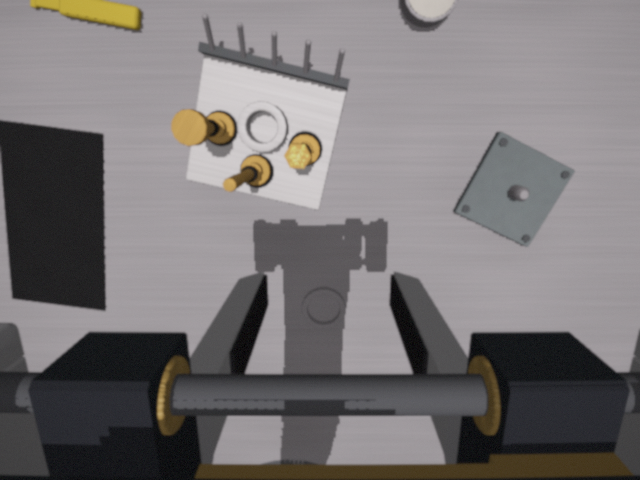

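The wrist view shows the disc head at (190,127), slim tip (232,184), hex head (298,155), collar rim (263,127) and peg top (517,192). The feet are at (219,127), (258,170) and (305,150).

```bash
python3 - <<'E'
from h import *
np.set_printoptions(precision=4,suppress=True)
c=np.load("pics/w.npy",allow_pickle=True).item();s=c["s"]
for n,h,z,f in (("disc",(190,127),.119,(220,127)),("slim",(232,184),.143,(258,170)),("hex",(298,156),.128,(305,150)),("collar",(263,127),.038,None),("peg",(517,191),.036,None)):
    print(n,hit(c,h,z,s)[0],hit(c,f,.014,s)[0] if f else"")
print(hit(c,[[500,131],[574,171],[527,246],[455,211]],.012,s))
print(hit(c,[[0,121],[104,133],[105,310],[12,299],[324,306]],.003,s))
t=np.load("pics/top.npy",allow_pickle=True).item()
print(hit(t,[[465,230],[512,253],[492,298],[444,275]],.012), hit(t,[[480.5,261]],.036))
E
```

```text
disc [0.6147 0.0665 0.119 ] [0.6152 0.0665 0.014 ]
slim [0.565  0.0249 0.143 ] [0.5646 0.0237 0.014 ]
hex [ 0.5887 -0.0337  0.128 ] [ 0.5883 -0.0337  0.014 ]
collar [0.6149 0.0117 0.038 ] 
peg [ 0.5426 -0.2846  0.036 ] 
[[ 0.611  -0.2669  0.012 ]
 [ 0.564  -0.3645  0.012 ]
 [ 0.4675 -0.3184  0.012 ]
 [ 0.5135 -0.2208  0.012 ]]
[[ 0.6244  0.3398  0.003 ]
 [ 0.6089  0.2123  0.003 ]
 [ 0.3728  0.2463  0.003 ]
 [ 0.3885  0.3747  0.003 ]
 [ 0.3795 -0.0558  0.003 ]]
[[ 0.6067 -0.269   0.012 ]
 [ 0.5602 -0.363   0.012 ]
 [ 0.4667 -0.3182  0.012 ]
 [ 0.5112 -0.2233  0.012 ]] [[ 0.5372 -0.2918  0.036 ]]
```

```bash
python3 nudge.py '[{"xyz": [0.026, -0.0427, 0.03]}, {"xyz": [0.026, -0.0427, 0.03]}, {"xyz": [0.026, -0.0427, 0.03]}, {}, {}, {}]'
```

```text
t: 3.25
ee_pos: [0.6148, 0.0648, 0.2407]
orientation: [1.0, -0.001, 0.001, 0.001]
wrist_force: [0.5, -0.3, -0.7]
grip_width: 0.0601
grasp_force: 0.0
```

```bash
python3 nudge.py '[{"xyz": [0, -0.0017, 0.04]}, {"xyz": [0, 0, 0.04]}, {"xyz": [0, 0, 0.04]}, {"xyz": [0, 0, 0.03]}, {"xyz": [0, 0, 0.02]}, {}, {}]' && python3 nudge.py '[{}, {}, {}, {}, {}, {}]' 0 20
```

```text
t: 4.12
ee_pos: [0.6157, 0.0683, 0.071]
orientation: [1.0, -0.0, 0.001, 0.0]
wrist_force: [0.2, -0.5, 0.3]
grip_width: 0.0598
grasp_force: 0.0
t: 4.88
ee_pos: [0.6151, 0.0691, 0.0699]
orientation: [1.0, 0.0, 0.0, 0.0]
wrist_force: [0.8, -0.1, 5.6]
grip_width: 0.0335
grasp_force: 20.0
```

```bash
python3 - <<'E'
from bench import env
from h import *
q=env.camera("side")["pixels"][:,:,::-1]; w=env.camera("wrist")["pixels"][:,:,::-1]
a=cv2.resize(q[130:290,280:420],(420,480),interpolation=cv2.INTER_CUBIC)
cv2.imwrite("pics/g1.png",np.hstack([a,cv2.resize(w,(380,480))]))
E
```

```text
(no output)
```

View pics/g1.png

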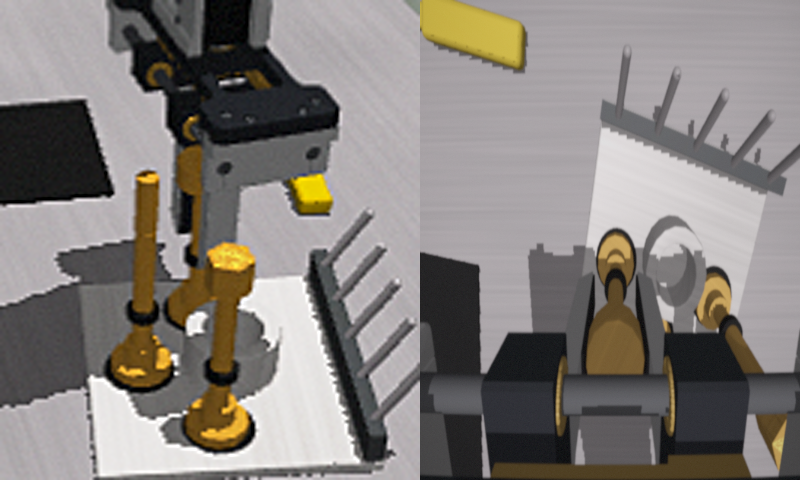

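The fingers closed on the disc head above the pads, at wrist pixel (615,350). I'll open, rise, and grip the head with the pads instead.

```bash
python3 nudge.py '[{}, {}, {"xyz": [0, 0.002, -0.018]}, {"xyz": [0, 0, -0.018]}, {}, {}]' .05 && python3 nudge.py '[{}, {}, {}, {}, {}, {}]' 0 25
```

```text
t: 5.72
ee_pos: [0.6147, 0.0672, 0.1058]
orientation: [1.0, 0.0, 0.0, -0.0]
wrist_force: [-0.2, -0.4, 0.0]
grip_width: 0.0501
grasp_force: 0.0
t: 6.48
ee_pos: [0.6145, 0.067, 0.1053]
orientation: [1.0, 0.0, -0.0, 0.0]
wrist_force: [-0.4, 0.1, -2.8]
grip_width: 0.0335
grasp_force: 25.0
```

```bash
python3 nudge.py '[{"xyz": [0, 0, -0.015]}, {"xyz": [0, 0, -0.025]}, {"xyz": [-0.002, -0.008, -0.01]}, {"xyz": [-0.01, -0.04, 0]}, {"xyz": [-0.01, -0.04, 0]}, {"xyz": [-0.01, -0.04, 0]}, {"xyz": [-0.01, -0.04, 0]}, {"xyz": [-0.006, -0.03, 0]}]' && python3 nudge.py '[{"xyz": [-0.002, -0.02, 0]}, {}, {}, {}]'
```

```text
t: 7.48
ee_pos: [0.5651, 0.2682, 0.1558]
orientation: [1.0, 0.002, -0.0, -0.001]
wrist_force: [0.2, -0.6, -2.6]
grip_width: 0.0336
grasp_force: 25.0
t: 7.98
ee_pos: [0.5652, 0.283, 0.1555]
orientation: [1.0, -0.001, 0.0, 0.001]
wrist_force: [0.4, 0.4, -2.5]
grip_width: 0.0335
grasp_force: 25.0
```

```bash
python3 nudge.py '[{"xyz": [0, 0, 0.025]}, {"xyz": [0, 0, 0.015]}, {"xyz": [0, 0, 0.01]}, {"xyz": [0, 0, 0.004]}, {"xyz": [0, 0, 0.001]}, {}, {}]'; python3 nudge.py '[{}, {}, {}, {"xyz": [0, 0, -0.02]}, {"xyz": [0, 0, -0.03]}, {"xyz": [0, 0, -0.04]}, {"xyz": [0, 0.0, -0.02]}, {}]' .05
```

```text
t: 8.85
ee_pos: [0.5648, 0.2853, 0.101]
orientation: [1.0, 0.0, 0.0, -0.0]
wrist_force: [0.8, -0.4, -2.5]
grip_width: 0.0336
grasp_force: 25.0
t: 9.85
ee_pos: [0.5656, 0.2856, 0.2123]
orientation: [1.0, 0.0, 0.002, -0.001]
wrist_force: [-0.5, -0.3, -0.7]
grip_width: 0.0498
grasp_force: 0.0
```

```bash
python3 nudge.py '[{"xyz": [0, 0.052, 0]}, {"xyz": [0, 0.052, 0]}, {"xyz": [0, 0.052, 0]}, {"xyz": [0, 0.052, 0]}, {"xyz": [0, 0.0525, 0]}, {}, {}, {}]' .04
```

```text
t: 10.85
ee_pos: [0.5644, 0.0266, 0.21]
orientation: [1.0, 0.002, -0.0, -0.0]
wrist_force: [-0.1, -0.8, -0.2]
grip_width: 0.0401
grasp_force: 0.0
```

```bash
python3 nudge.py '[{"xyz": [0, 0.0015, 0.04]}, {"xyz": [0, 0, 0.03]}, {"xyz": [0, 0, 0.022]}, {}, {}]' && python3 nudge.py '[{}, {}, {}, {}, {}, {}, {}]' 0 25
python3 - <<'E'
from bench import env
from h import *
q=env.camera("side")["pixels"][:,:,::-1]; w=env.camera("wrist")["pixels"][:,:,::-1]
a=cv2.resize(q[130:290,200:420],(440,480),interpolation=cv2.INTER_CUBIC)
cv2.imwrite("pics/g2.png",np.hstack([a,cv2.resize(w,(360,480))]))
E
```

```text
t: 11.48
ee_pos: [0.5653, 0.0241, 0.1191]
orientation: [1.0, 0.001, 0.001, -0.0]
wrist_force: [-0.7, 0.6, -0.3]
grip_width: 0.04
grasp_force: 0.0
t: 12.35
ee_pos: [0.5648, 0.023, 0.1187]
orientation: [1.0, 0.0, 0.0, 0.0]
wrist_force: [-0.1, -0.4, 2.6]
grip_width: 0.0125
grasp_force: 25.0
```

View pics/g2.png

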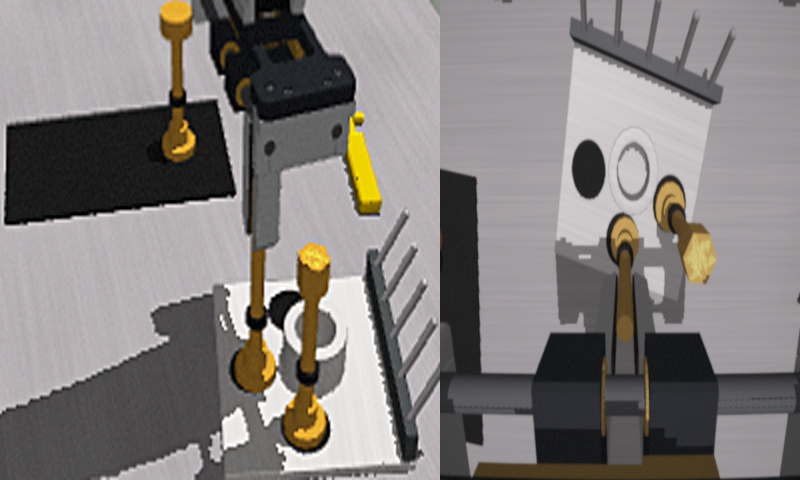

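Disc stem stands upright on the mat at composite (178,130). The slim stem is gripped, still vertical, at (258,290).

```bash
python3 nudge.py '[{"xyz": [0, 0, -0.015]}, {"xyz": [0, 0, -0.025]}, {"xyz": [-0.01, -0.02, -0.01]}, {"xyz": [-0.015, -0.04, 0]}, {"xyz": [-0.015, -0.04, 0]}, {"xyz": [-0.015, -0.04, 0]}, {"xyz": [-0.01, -0.04, 0]}, {"xyz": [-0.005, -0.04, 0]}]' && python3 nudge.py '[{"xyz": [0, -0.03, 0]}, {"xyz": [0, -0.02, 0]}, {}, {}, {}]'
```

```text
t: 13.45
ee_pos: [0.492, 0.2456, 0.1685]
orientation: [1.0, 0.001, -0.001, -0.0]
wrist_force: [0.3, 0.3, -1.1]
grip_width: 0.0125
grasp_force: 25.0
t: 14.08
ee_pos: [0.4949, 0.2912, 0.1685]
orientation: [1.0, -0.001, -0.0, 0.001]
wrist_force: [0.9, 0.5, -1.7]
grip_width: 0.0127
grasp_force: 25.0
```

```bash
python3 nudge.py '[{"xyz": [0, 0, 0.025]}, {"xyz": [0, 0, 0.015]}, {"xyz": [0, 0, 0.01]}, {"xyz": [0, 0, 0.004]}, {"xyz": [0, 0, 0.001]}, {}, {}]'; python3 nudge.py '[{}, {}, {}, {"xyz": [0, 0, -0.02]}, {"xyz": [0, 0, -0.03]}, {"xyz": [0, 0, -0.04]}, {"xyz": [0, 0, -0.01]}, {}]' .04; python3 nudge.py '[{"xyz": [0.013, 0.0465, 0]}, {"xyz": [0.013, 0.0465, 0]}, {"xyz": [0.013, 0.0465, 0]}, {"xyz": [0.013, 0.0465, 0]}, {"xyz": [0.013, 0.0465, 0]}, {"xyz": [0.013, 0.0465, 0]}, {"xyz": [0.013, 0.0465, 0]}, {}]'; python3 nudge.py '[{}, {}]'
```

```text
t: 14.95
ee_pos: [0.4947, 0.2932, 0.1138]
orientation: [1.0, 0.0, 0.0, -0.0]
wrist_force: [-0.2, -0.2, -1.5]
grip_width: 0.0124
grasp_force: 25.0
t: 15.95
ee_pos: [0.4946, 0.293, 0.2136]
orientation: [1.0, 0.0, 0.0, -0.0]
wrist_force: [0.5, 0.2, -1.1]
grip_width: 0.04
grasp_force: 0.0
t: 16.95
ee_pos: [0.5852, -0.0381, 0.2114]
orientation: [1.0, -0.004, -0.001, 0.001]
wrist_force: [-0.8, 0.3, -0.2]
grip_width: 0.0402
grasp_force: 0.0
t: 17.2
ee_pos: [0.5852, -0.0305, 0.2128]
orientation: [1.0, 0.002, -0.001, -0.0]
wrist_force: [0.5, 0.2, -0.2]
grip_width: 0.0399
grasp_force: 0.0
```

```bash
python3 - <<'E'
from bench import env
from h import *
s=env.sense();c=env.camera("wrist")
p=proj(c,[[.5887,-.0337,.128]],s)[0];print(p,s["ee_pos"])
x,y=np.clip(p.astype(int),60,[579,419]);print(x,y)
w=c["pixels"][:,:,::-1];c["s"]=s;np.save("pics/wh.npy",c,allow_pickle=True)
cv2.imwrite("pics/hex.png",cv2.resize(w[y-60:y+60,x-60:x+60],None,fx=5,fy=5,interpolation=cv2.INTER_CUBIC))
E
```

```text
[333.81325622 242.70265626] [ 0.58515226 -0.03047557  0.21277061]
333 242
```

View pics/hex.png

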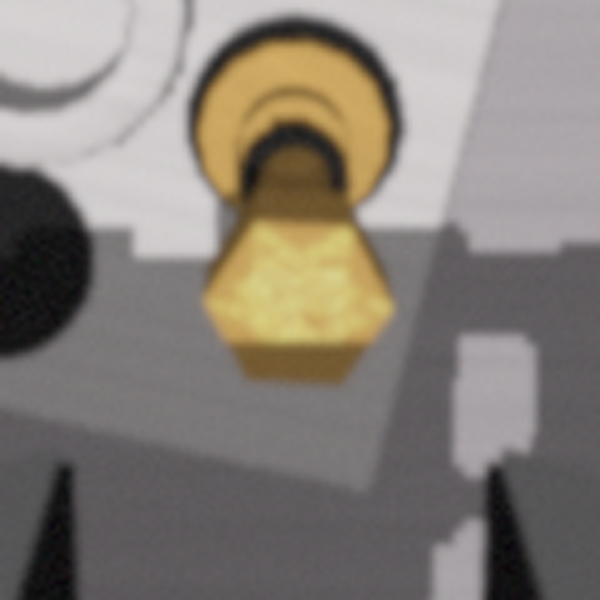

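The hex top has vertices at left (203,300) and right (395,305), with the upper flat from (245,220) to (350,220). The vertices lie along the closing line, so I need to turn about 30°.

```bash
python3 - <<'E'
from h import *
c=np.load("pics/wh.npy",allow_pickle=True).item()
v=(np.array([[245,220],[352,220],[396,303],[363,345],[240,345],[203,300]])+.5)/5-.5+[273,182]
P=hit(c,v,.128,c["s"])[:,:2];m=P.mean(0);d=P-m
a=np.degrees(np.arctan2(d[:,1],d[:,0]));print(m,a,np.linalg.norm(d,axis=1)); print(np.degrees(np.angle(np.exp(6j*np.radians(a)).mean()))/6)
E
```

```text
[ 0.59094266 -0.0328625 ] [  37.62704335  -35.65104406  -98.28203341 -132.28798573  134.35842912
   96.800573  ] [0.01186114 0.01161915 0.01288531 0.01144087 0.01108922 0.01290755]
-29.956767355612666
```

```bash
python3 nudge.py '[{"xyz": [0.0045, 0.003, 0]}, {"spin": 0.1745}, {"spin": 0.1745}, {"spin": 0.1746}, {}, {}, {}]'; python3 - <<'E'
from bench import env
from h import *
s=env.sense();print(s["qpos"],s["ee_pos"]-[.5892,-.0335,0],R.from_quat(s["orientation"]).as_matrix()[:2,:2])
E
```

```text
t: 18.12
ee_pos: [0.5903, -0.0353, 0.2135]
orientation: [0.966, -0.258, 0.0, -0.0]
wrist_force: [0.3, 0.9, 0.3]
grip_width: 0.0401
grasp_force: 0.0
[-0.06098319  0.55151356  0.11463384  1.69640912 -0.07691888  0.89795387
 -2.00712131] [ 0.00112668 -0.00183899  0.21351941] [[ 0.86727932 -0.49782183]
 [-0.49782184 -0.8672793 ]]
```

```bash
python3 nudge.py '[{"xyz": [-0.001, -0.001, 0.04]}, {"xyz": [0, 0, 0.04]}, {"xyz": [0, 0, 0.02]}, {}, {}]' && python3 nudge.py '[{}, {}, {}, {}, {}, {}, {}]' 0 25
```

```text
t: 18.75
ee_pos: [0.5907, -0.0342, 0.1144]
orientation: [0.966, -0.258, 0.001, -0.0]
wrist_force: [0.6, 0.8, 0.2]
grip_width: 0.0401
grasp_force: 0.0
t: 19.62
ee_pos: [0.5905, -0.034, 0.1143]
orientation: [0.966, -0.258, 0.001, -0.0]
wrist_force: [-0.7, 0.3, 6.5]
grip_width: 0.0219
grasp_force: 25.0
```

```bash
python3 nudge.py '[{"xyz": [0, 0, -0.015]}, {"xyz": [0, 0, -0.025]}, {"xyz": [0, 0, -0.02]}, {"xyz": [-0.0358, 0.0206, 0]}, {"xyz": [-0.0358, 0.0206, 0]}, {"xyz": [-0.0358, 0.0206, 0]}, {"xyz": [-0.0358, 0.0206, 0]}, {}]' && python3 nudge.py '[{"xyz": [-0.0211, -0.0365, 0]}, {"xyz": [-0.0211, -0.0365, 0]}, {"xyz": [-0.0211, -0.0365, 0]}, {"xyz": [-0.0211, -0.0365, 0]}, {"xyz": [-0.0211, -0.0365, 0]}, {"xyz": [-0.0211, -0.0365, 0]}, {"xyz": [-0.0211, -0.0365, 0]}, {"xyz": [-0.0211, -0.0365, 0]}]' && python3 nudge.py '[{}, {}, {}]'
```

```text
t: 20.62
ee_pos: [0.4207, -0.034, 0.1738]
orientation: [0.966, -0.259, -0.002, 0.0]
wrist_force: [0.6, -0.1, -1.1]
grip_width: 0.0216
grasp_force: 25.0
t: 21.62
ee_pos: [0.4251, 0.3055, 0.1739]
orientation: [0.966, -0.258, 0.001, -0.001]
wrist_force: [1.1, 1.0, -2.5]
grip_width: 0.0216
grasp_force: 25.0
t: 22.0
ee_pos: [0.4247, 0.3021, 0.1736]
orientation: [0.966, -0.259, 0.0, 0.0]
wrist_force: [-1.2, 0.1, -2.7]
grip_width: 0.0219
grasp_force: 25.0
```

```bash
python3 nudge.py '[{"xyz": [0, 0, 0.025]}, {"xyz": [0, 0, 0.02]}, {"xyz": [0, 0, 0.012]}, {"xyz": [0, 0, 0.006]}, {"xyz": [0, 0, 0.002]}, {}, {}]'; python3 nudge.py '[{}, {}, {}, {"xyz": [0, 0, -0.02]}, {"xyz": [0, 0, -0.03]}, {"xyz": [0, 0, -0.04]}, {"xyz": [0, 0, -0.03]}, {}]' .04; python3 nudge.py '[{"spin": -0.1745}, {"spin": -0.1745}, {"spin": -0.1746}, {}, {"xyz": [0.027, 0.0415, 0]}, {"xyz": [0.027, 0.0415, 0]}, {"xyz": [0.027, 0.0415, 0]}, {"xyz": [0.027, 0.0415, 0]}]' .085; python3 nudge.py '[{"xyz": [0.027, 0.0415, 0]}, {"xyz": [0.027, 0.0415, 0]}, {"xyz": [0.027, 0.0415, 0]}, {}, {}, {}]'
python3 - <<'E'
from bench import env
from h import *
s=env.sense();c=env.camera("wrist");c["s"]=s;np.save("pics/w2.npy",c,allow_pickle=True)
t=env.camera("top")["pixels"][:,:,::-1]
a=cv2.resize(t[190:350,130:270],(400,457),interpolation=cv2.INTER_CUBIC)
b=cv2.resize(c["pixels"][120:360,230:430,::-1],(381,457),interpolation=cv2.INTER_CUBIC)
cv2.imwrite("pics/c.png",np.hstack([a,b])); print(s["ee_pos"])
E
```

```text
t: 22.88
ee_pos: [0.4247, 0.303, 0.1094]
orientation: [0.966, -0.259, 0.0, -0.0]
wrist_force: [-0.8, -2.6, 6.9]
grip_width: 0.0218
grasp_force: 25.0
t: 23.88
ee_pos: [0.4255, 0.3044, 0.2305]
orientation: [0.966, -0.258, 0.001, -0.002]
wrist_force: [0.6, -0.5, 0.4]
grip_width: 0.0398
grasp_force: 0.0
t: 24.88
ee_pos: [0.5327, 0.1361, 0.2277]
orientation: [1.0, -0.001, -0.001, 0.0]
wrist_force: [0.7, 0.5, 0.2]
grip_width: 0.0848
grasp_force: 0.0
t: 25.62
ee_pos: [0.6127, 0.0149, 0.2282]
orientation: [1.0, 0.001, -0.0, -0.0]
wrist_force: [-0.3, 0.3, 0.2]
grip_width: 0.0849
grasp_force: 0.0
[0.61273563 0.01492903 0.22818622]
```

View pics/c.png

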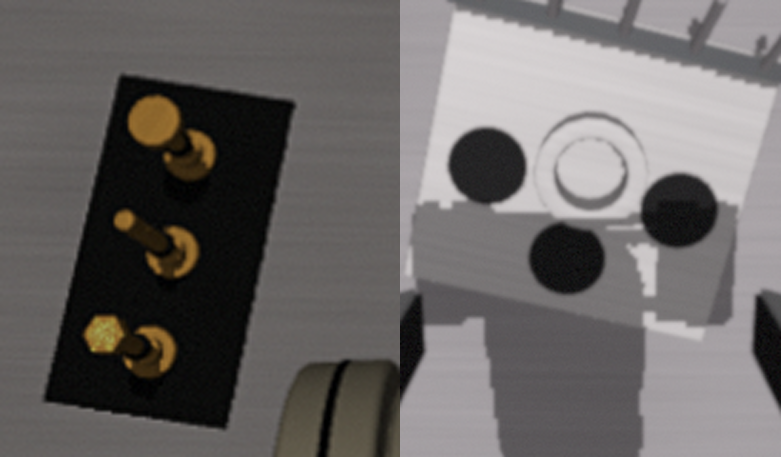

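All three stems stand on the mat, with feet at (190,155), (173,252) and (148,352) in the left half. The empty seats show at (487,165), (567,258) and (679,210), and the collar rim at (591,168).

```bash
python3 - <<'E'
from h import *
c=np.load("pics/w2.npy",allow_pickle=True).item()
f=lambda u:(np.array(u)-[400,0])/1.905+[230,120]
print(hit(c,f([[487,165],[567,258],[679,210]]),.008,c["s"]).round(4),hit(c,f([[591,168]]),.038,c["s"]).round(4))
E
```

```text
[[ 0.6143  0.0679  0.008 ]
 [ 0.5632  0.0262  0.008 ]
 [ 0.5902 -0.0335  0.008 ]] [[0.6187 0.0136 0.038 ]]
```

```bash
python3 nudge.py '[{"xyz": [0.003, 0.0022, 0.05]}, {"xyz": [0, 0, 0.05]}, {"xyz": [0, 0, 0.05]}, {"xyz": [0, 0, 0.035]}, {"xyz": [0, 0, 0.0155]}, {}, {}]' && python3 nudge.py '[{}, {}, {}, {}, {}, {}, {}]' 0 25
```

```text
t: 26.6
ee_pos: [0.6178, 0.0111, 0.0296]
orientation: [1.0, 0.0, 0.001, -0.0]
wrist_force: [-0.0, 0.0, 0.3]
grip_width: 0.0852
grasp_force: 0.0
t: 27.48
ee_pos: [0.6168, 0.0112, 0.0284]
orientation: [1.0, 0.0, 0.0, -0.0]
wrist_force: [-0.7, 0.7, 5.2]
grip_width: 0.0549
grasp_force: 24.8
```

```bash
python3 nudge.py '[{"xyz": [0, 0, -0.03]}, {"xyz": [0, 0, -0.03]}, {"xyz": [0, 0, -0.03]}, {"xyz": [-0.0098, 0.038, 0]}, {"xyz": [-0.0098, 0.038, 0]}, {"xyz": [-0.0098, 0.038, 0]}, {"xyz": [-0.0098, 0.038, 0]}, {"xyz": [-0.0098, 0.038, 0]}]'; python3 nudge.py '[{"xyz": [-0.0098, 0.038, 0]}, {"xyz": [-0.0098, 0.038, 0]}, {"xyz": [-0.0098, 0.036, 0]}, {}, {}, {}]'
python3 - <<'E'
from bench import env
from h import *
d=np.load("pics/side.npy",allow_pickle=True).item()
print(hit(d,[[349,375],[433,382],[434,463],[342,455]],.012).mean(0),hit(d,[[391,404]],.036))
s=env.sense();c=env.camera("wrist");c["s"]=s;np.save("pics/w3.npy",c,allow_pickle=True)
q=env.camera("side")["pixels"][:,:,::-1]
cv2.imwrite("pics/p.png",np.hstack([cv2.resize(c["pixels"][:,:,::-1],(400,300)),cv2.resize(q[260:480,280:480],(400,300))]))
print(s["ee_pos"],s["grip_width"])
E
```

```text
t: 28.48
ee_pos: [0.5664, -0.1807, 0.1172]
orientation: [1.0, 0.0, -0.001, 0.0]
wrist_force: [-0.3, -0.3, -1.3]
grip_width: 0.055
grasp_force: 24.8
t: 29.22
ee_pos: [0.5388, -0.2894, 0.1177]
orientation: [1.0, 0.002, -0.0, -0.001]
wrist_force: [0.5, -0.5, -0.5]
grip_width: 0.0551
grasp_force: 24.8
[ 0.53756816 -0.2980558   0.012     ] [[ 0.53772393 -0.29484005  0.036     ]]
[ 0.53876042 -0.28937968  0.11770072] 0.05510791020944908
```

View pics/p.png

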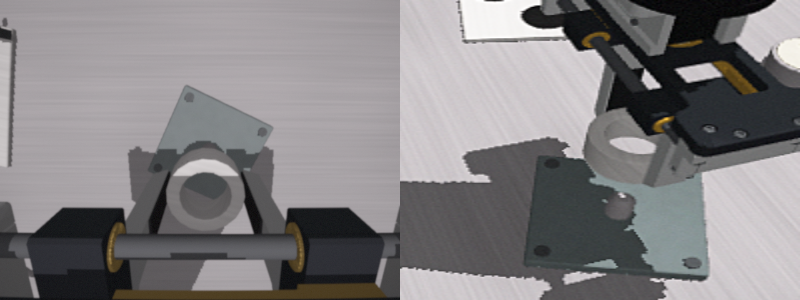

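The collar hangs level, and in the side half it sits above and beside the peg at (620,207). Seating it now.

```bash
python3 nudge.py '[{"xyz": [0, 0.003, 0.02]}, {"xyz": [0, 0, 0.02]}, {"xyz": [0, 0, 0.02]}, {"xyz": [0, 0, 0.012]}, {"xyz": [0, 0, 0.008]}, {"xyz": [0, 0, 0.004]}, {}, {}]'; python3 nudge.py '[{"xyz": [0, 0, 0.001]}, {}, {}]'
```

```text
t: 30.32
ee_pos: [0.5387, -0.2945, 0.0345]
orientation: [1.0, 0.0, 0.0, 0.0]
wrist_force: [-0.3, -0.3, -1.1]
grip_width: 0.0548
grasp_force: 24.8
t: 30.7
ee_pos: [0.5383, -0.2943, 0.0331]
orientation: [1.0, 0.0, 0.0, 0.0]
wrist_force: [0.1, -0.3, -1.7]
grip_width: 0.0551
grasp_force: 24.8
```

```bash
python3 nudge.py '[{"xyz": [0, 0, 0.001]}, {}, {}, {}, {}]'; python3 nudge.py '[{}, {}, {}, {"xyz": [0, 0, -0.03]}, {"xyz": [0, 0, -0.05]}, {"xyz": [0, 0, -0.05]}, {"xyz": [0, 0, -0.055]}, {"xyz": [-0.05, 0, 0]}]' .085;python3 nudge.py '[{"xyz": [-0.03, 0, 0]}, {}, {}, {}]'
python3 - <<'E'
from bench import env
from h import *
s=env.sense();c=env.camera("wrist");c["s"]=s;np.save("pics/w4.npy",c,allow_pickle=True)
q=env.camera("side")["pixels"][:,:,::-1]
p=proj(c,[[.5385,-.293,.03]],s)[0].astype(int);print(p);x,y=np.clip(p,[90,75],[549,404])
print(x,y)
cv2.imwrite("pics/p2.png",np.hstack([cv2.resize(c["pixels"][y-75:y+75,x-75:x+75,::-1],(400,400),interpolation=cv2.INTER_CUBIC),cv2.resize(q[340:480,320:460],(400,400),interpolation=cv2.INTER_CUBIC)]))
print(s["ee_pos"])
E
```

```text
t: 31.32
ee_pos: [0.5384, -0.2943, 0.0324]
orientation: [1.0, 0.0, 0.0, 0.0]
wrist_force: [-1.0, 1.0, 5.0]
grip_width: 0.0548
grasp_force: 24.8
t: 32.33
ee_pos: [0.4941, -0.2952, 0.2214]
orientation: [1.0, 0.002, 0.006, 0.002]
wrist_force: [-0.8, 0.1, 0.1]
grip_width: 0.085
grasp_force: 0.0
t: 32.83
ee_pos: [0.4596, -0.294, 0.2168]
orientation: [1.0, 0.001, 0.0, -0.0]
wrist_force: [0.2, 0.1, -0.1]
grip_width: 0.0852
grasp_force: 0.0
[327 126]
327 126
[ 0.45960853 -0.29404089  0.2167916 ]
```

View pics/p2.png

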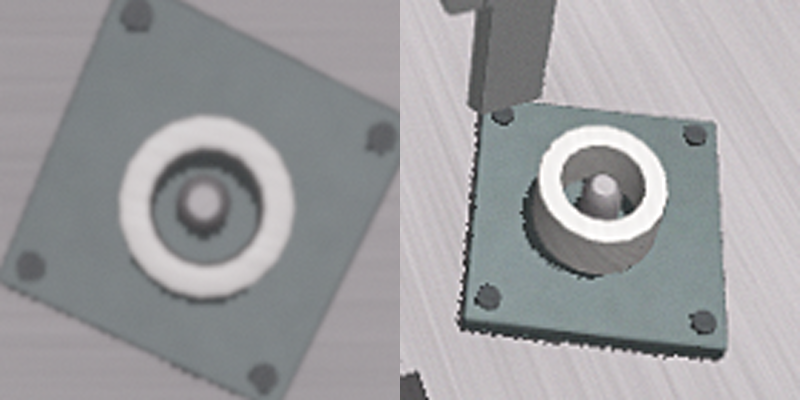

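The collar is seated flat around the peg: rim centre (207,205), peg (203,203). Now the hex stem goes back first.

```bash
python3 nudge.py '[{"xyz": [0, -0.0497, 0]}, {"xyz": [0, -0.0497, 0]}, {"xyz": [0, -0.0497, 0]}, {"xyz": [0, -0.0497, 0]}, {"xyz": [0, -0.0497, 0]}, {"xyz": [0, -0.0497, 0]}, {"xyz": [0, -0.0497, 0]}, {"xyz": [0, -0.0497, 0]}]' .04; python3 nudge.py '[{"xyz": [0, -0.0497, 0]}, {"xyz": [-0.01, -0.0497, 0]}, {"xyz": [-0.01, -0.0497, 0]}, {"xyz": [-0.015, -0.0497, 0]}, {"spin": 0.1745}, {"spin": 0.1745}, {"spin": 0.1746}, {}]' ; python3 nudge.py '[{}, {}, {}]'
```

```text
t: 33.92
ee_pos: [0.4583, 0.1054, 0.217]
orientation: [1.0, 0.001, 0.0, -0.0]
wrist_force: [1.0, -0.2, 0.1]
grip_width: 0.0403
grasp_force: 0.0
t: 34.92
ee_pos: [0.4228, 0.3026, 0.2168]
orientation: [0.966, -0.257, 0.0, 0.0]
wrist_force: [-0.2, -0.3, -0.2]
grip_width: 0.0403
grasp_force: 0.0
t: 35.3
ee_pos: [0.4229, 0.302, 0.217]
orientation: [0.966, -0.258, -0.0, -0.0]
wrist_force: [0.2, 0.7, 0.4]
grip_width: 0.0397
grasp_force: 0.0
```

```bash
python3 nudge.py '[{"xyz": [0.001, -0.0018, 0.04]}, {"xyz": [0, 0, 0.04]}, {"xyz": [0, 0, 0.02]}, {"xyz": [0, 0, 0.0075]}, {}, {}]' && python3 nudge.py '[{}, {}, {}, {}, {}, {}, {}]' 0 25
```

```text
t: 36.05
ee_pos: [0.4253, 0.3036, 0.1104]
orientation: [0.966, -0.258, 0.001, -0.001]
wrist_force: [0.7, -0.5, 0.8]
grip_width: 0.0399
grasp_force: 0.0
t: 36.92
ee_pos: [0.4248, 0.3032, 0.1099]
orientation: [0.966, -0.258, 0.0, -0.0]
wrist_force: [-0.1, -0.9, 5.5]
grip_width: 0.0216
grasp_force: 25.0
```

```bash
python3 nudge.py '[{"xyz": [0, 0, -0.02]}, {"xyz": [0, 0, -0.025]}, {"xyz": [0, 0, -0.02]}, {"xyz": [0.0211, 0.0365, 0]}, {"xyz": [0.0211, 0.0365, 0]}, {"xyz": [0.0211, 0.0365, 0]}, {"xyz": [0.0211, 0.0365, 0]}, {"xyz": [0.0211, 0.0365, 0]}]' && python3 nudge.py '[{"xyz": [0.0211, 0.0365, 0]}, {"xyz": [0.0211, 0.0365, 0]}, {"xyz": [0.0211, 0.0365, 0]}, {"xyz": [0.0358, -0.0206, 0]}, {"xyz": [0.0358, -0.0206, 0]}, {"xyz": [0.0358, -0.0206, 0]}, {"xyz": [0.0358, -0.0206, 0]}, {}]' && python3 nudge.py '[{}, {}, {}]'
```

```text
t: 37.92
ee_pos: [0.4244, 0.091, 0.1742]
orientation: [0.966, -0.258, -0.0, 0.0]
wrist_force: [0.8, -1.0, -2.8]
grip_width: 0.0217
grasp_force: 25.0
t: 38.92
ee_pos: [0.5927, -0.034, 0.1736]
orientation: [0.966, -0.258, 0.001, -0.0]
wrist_force: [-0.5, 0.1, -2.0]
grip_width: 0.0219
grasp_force: 25.0
t: 39.3
ee_pos: [0.5895, -0.0343, 0.1747]
orientation: [0.966, -0.258, -0.0, 0.0]
wrist_force: [-0.2, 0.3, -2.5]
grip_width: 0.022
grasp_force: 25.0
```

```bash
python3 nudge.py '[{"xyz": [0.001, 0, 0.025]}, {"xyz": [0, 0, 0.015]}, {"xyz": [0, 0, 0.012]}, {"xyz": [0, 0, 0.006]}, {"xyz": [0, 0, 0.002]}, {}, {}]'; python3 nudge.py '[{}, {}, {}, {"xyz": [0, 0, -0.02]}, {"xyz": [0, 0, -0.03]}, {"xyz": [0, 0, -0.04]}, {"xyz": [0, 0, -0.01]}, {}]' .04; python3 nudge.py '[{"spin": -0.1745}, {"spin": -0.1745}, {"spin": -0.1746}, {"xyz": [-0.012, -0.041, 0]}, {"xyz": [-0.012, -0.041, 0]}, {"xyz": [-0.012, -0.041, 0]}, {"xyz": [-0.012, -0.041, 0]}, {"xyz": [-0.012, -0.041, 0]}]'; python3 nudge.py '[{"xyz": [-0.012, -0.041, 0]}, {"xyz": [-0.012, -0.041, 0]}, {"xyz": [-0.012, -0.041, 0]}, {}, {}, {}]'
```

```text
t: 40.17
ee_pos: [0.5914, -0.0349, 0.115]
orientation: [0.966, -0.258, 0.0, -0.0]
wrist_force: [-1.2, -0.4, 1.3]
grip_width: 0.022
grasp_force: 25.0
t: 41.18
ee_pos: [0.5913, -0.0347, 0.2146]
orientation: [0.966, -0.258, 0.0, -0.0]
wrist_force: [-0.9, -0.0, 0.1]
grip_width: 0.0402
grasp_force: 0.0
t: 42.18
ee_pos: [0.5294, 0.1712, 0.2126]
orientation: [1.0, 0.0, -0.002, 0.0]
wrist_force: [0.6, 0.2, -0.3]
grip_width: 0.0401
grasp_force: 0.0
t: 42.92
ee_pos: [0.4953, 0.2912, 0.2138]
orientation: [1.0, -0.001, -0.0, 0.001]
wrist_force: [0.2, 0.5, 0.2]
grip_width: 0.0397
grasp_force: 0.0
```

Slim: mat grip pose (0.4947, 0.2932, 0.1138).

```bash
python3 nudge.py '[{"xyz": [0, -0.0015, 0.04]}, {"xyz": [0, 0, 0.04]}, {"xyz": [0, 0, 0.015]}, {"xyz": [0, 0, 0.005]}, {}, {}]' && python3 nudge.py '[{}, {}, {}, {}, {}, {}, {}]' 0 25; python3 nudge.py '[{"xyz": [0, 0, -0.02]}, {"xyz": [0, 0, -0.025]}, {"xyz": [0, 0, -0.01]}, {"xyz": [0, 0.04, 0]}, {"xyz": [0.01, 0.04, 0]}, {"xyz": [0.015, 0.04, 0]}, {"xyz": [0.015, 0.04, 0]}, {"xyz": [0.015, 0.04, 0]}]' && python3 nudge.py '[{"xyz": [0.015, 0.04, 0]}, {"xyz": [0, 0.03, 0]}, {}, {}, {}]'
```

```text
t: 43.68
ee_pos: [0.4957, 0.2951, 0.1157]
orientation: [1.0, 0.0, 0.001, -0.001]
wrist_force: [0.8, -0.4, 1.0]
grip_width: 0.0404
grasp_force: 0.0
t: 44.55
ee_pos: [0.4949, 0.2946, 0.1145]
orientation: [1.0, 0.0, 0.0, 0.0]
wrist_force: [1.0, -0.4, 1.6]
grip_width: 0.0122
grasp_force: 25.0
t: 45.55
ee_pos: [0.55, 0.0934, 0.1688]
orientation: [1.0, 0.0, -0.0, 0.0]
wrist_force: [-0.1, -0.6, -1.5]
grip_width: 0.0125
grasp_force: 25.0
t: 46.18
ee_pos: [0.5649, 0.0266, 0.1694]
orientation: [1.0, 0.002, -0.0, -0.0]
wrist_force: [0.0, -0.1, -1.4]
grip_width: 0.0126
grasp_force: 25.0
```

```bash
python3 nudge.py '[{"xyz": [0, 0.0015, 0.02]}, {"xyz": [0, 0, 0.015]}, {"xyz": [0, 0, 0.01]}, {"xyz": [0, 0, 0.004]}, {"xyz": [0, 0, 0.001]}, {}, {}]'; python3 nudge.py '[{}, {}, {}, {"xyz": [0, 0, -0.02]}, {"xyz": [0, 0, -0.03]}, {"xyz": [0, 0, -0.04]}, {}, {}]' .05; python3 nudge.py '[{"xyz": [0, -0.0524, 0]}, {"xyz": [0, -0.0524, 0]}, {"xyz": [0, -0.0524, 0]}, {"xyz": [0, -0.0524, 0]}, {"xyz": [0, -0.0524, 0]}, {}, {}, {}]' .05
```

```text
t: 47.05
ee_pos: [0.5653, 0.0232, 0.1198]
orientation: [1.0, 0.0, 0.0, -0.0]
wrist_force: [-1.3, 0.1, -2.2]
grip_width: 0.0123
grasp_force: 25.0
t: 48.05
ee_pos: [0.5646, 0.0231, 0.2091]
orientation: [1.0, 0.0, -0.0, 0.0]
wrist_force: [-0.4, -0.0, 0.0]
grip_width: 0.0497
grasp_force: 0.0
t: 49.05
ee_pos: [0.5652, 0.2828, 0.2089]
orientation: [1.0, -0.001, -0.0, 0.001]
wrist_force: [0.1, 0.2, 0.0]
grip_width: 0.0503
grasp_force: 0.0
```

```bash
python3 nudge.py '[{"xyz": [0, -0.0015, 0.04]}, {"xyz": [0, 0, 0.04]}, {"xyz": [0, 0, 0.02]}, {"xyz": [0, 0, 0.0075]}, {}, {}]' && python3 nudge.py '[{}, {}, {}, {}, {}, {}, {}]' 0 25; python3 nudge.py '[{"xyz": [0, 0, -0.02]}, {"xyz": [0, 0, -0.025]}, {"xyz": [0, 0, -0.01]}, {"xyz": [0.01, 0.03, 0]}, {"xyz": [0.012, 0.04, 0]}, {"xyz": [0.012, 0.04, 0]}, {"xyz": [0.01, 0.04, 0]}, {"xyz": [0.006, 0.04, 0]}]' && python3 nudge.py '[{"xyz": [0, 0.028, 0]}, {}, {}, {}]'
```

```text
t: 49.8
ee_pos: [0.5658, 0.2867, 0.1032]
orientation: [1.0, 0.0, 0.001, -0.0]
wrist_force: [-0.8, -0.3, -0.1]
grip_width: 0.0505
grasp_force: 0.0
t: 50.68
ee_pos: [0.5653, 0.2868, 0.1026]
orientation: [1.0, 0.0, 0.0, -0.0]
wrist_force: [-0.1, -1.0, 5.8]
grip_width: 0.0335
grasp_force: 25.0
t: 51.68
ee_pos: [0.6148, 0.0952, 0.1559]
orientation: [1.0, 0.0, -0.001, 0.0]
wrist_force: [-0.2, -0.0, -2.2]
grip_width: 0.0334
grasp_force: 25.0
t: 52.18
ee_pos: [0.6148, 0.0708, 0.1568]
orientation: [1.0, 0.002, -0.0, -0.001]
wrist_force: [0.3, -0.3, -1.6]
grip_width: 0.0331
grasp_force: 25.0
```

```bash
python3 nudge.py '[{"xyz": [0, 0.002, 0.02]}, {"xyz": [0, 0, 0.015]}, {"xyz": [0, 0, 0.01]}, {"xyz": [0, 0, 0.004]}, {}, {}, {}]'; python3 nudge.py '[{"xyz": [0, 0, 0.001]}, {}, {}]'
```

```text
t: 53.05
ee_pos: [0.6152, 0.0667, 0.1082]
orientation: [1.0, 0.0, 0.0, -0.0]
wrist_force: [0.1, -0.4, -2.1]
grip_width: 0.0333
grasp_force: 25.0
t: 53.42
ee_pos: [0.6155, 0.0667, 0.1076]
orientation: [1.0, 0.0, 0.001, -0.0]
wrist_force: [-1.1, -0.8, 4.4]
grip_width: 0.0335
grasp_force: 25.0
```

```bash
python3 nudge.py '[{}, {}, {}, {"xyz": [0, 0, -0.02]}, {"xyz": [0, 0, -0.03]}, {"xyz": [0, 0, -0.04]}, {"xyz": [0, 0, -0.05]}, {"xyz": [-0.03, 0.03, -0.04]}]' .05;  python3 nudge.py '[{"xyz": [-0.04, 0.04, -0.02]}, {"xyz": [-0.01, 0.055, 0]}, {}, {}, {}]'
python3 - <<'E'
from bench import env
from h import *
s=env.sense();c=env.camera("wrist");c["s"]=s;np.save("pics/w5.npy",c,allow_pickle=True)
t=env.camera("top")["pixels"][:,:,::-1];q=env.camera("side")["pixels"][:,:,::-1]
cv2.imwrite("pics/f.png",np.hstack([cv2.resize(c["pixels"][:,:,::-1],(400,400)),cv2.resize(q[160:480,200:520],(400,400))]))
o=np.load("pics/top.npy",allow_pickle=True).item()["pixels"][:,:,::-1]
cv2.imwrite("pics/f2.png",np.hstack([cv2.resize(x[170:275,275:380],(400,400),interpolation=cv2.INTER_CUBIC) for x in (o,t)]))
E
```

```text
t: 54.42
ee_pos: [0.5864, 0.0393, 0.2886]
orientation: [1.0, 0.002, 0.001, -0.001]
wrist_force: [0.5, -1.7, 0.1]
grip_width: 0.0501
grasp_force: 0.0
t: 55.05
ee_pos: [0.5355, -0.0565, 0.3067]
orientation: [1.0, 0.002, -0.0, -0.001]
wrist_force: [-0.4, -0.4, 0.4]
grip_width: 0.0499
grasp_force: 0.0
```

View pics/f.png

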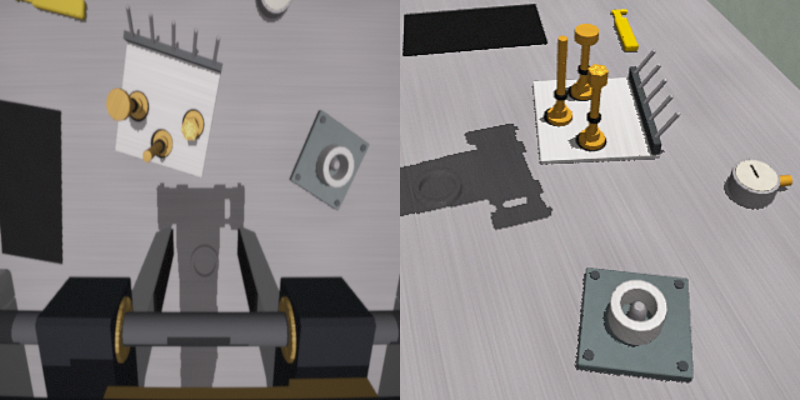

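View pics/f2.png

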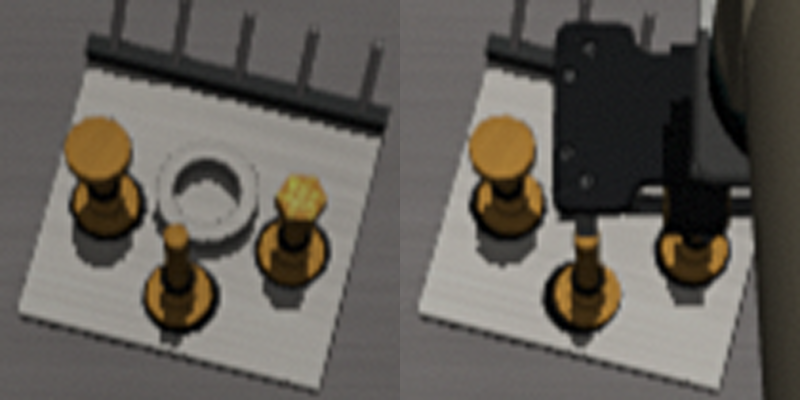

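Before and after match to about 1–2 mm: disc foot (107,205) to (508,205), slim (180,295) to (583,295), hex (292,250) to (693,250). All stems are upright, the collar is on the peg, and the bystanders look unmoved.

```bash
python3 -c "
from bench import env
print(env.finish_job())"
```

```text
the job is handed in; nothing more can be done
None
```

I handed the job in at about 55 s of the 141 s allowed: the collar is seated over the peg, all three stems are back upright on their own seats (within about 2 mm by camera), and nothing else looks moved; no verdict was returned.

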